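# Roll a tin home in the tin rack with a bench scraper

### The arm

A 7-joint arm with a two-finger parallel gripper is mounted at the origin on the work surface. World frame = base frame: x ahead of the robot, y to its left, z up, the work surface at z = 0. Lengths are in m, angles in rad, forces in N, time in s.
With the tool pointing down it reaches from about 0.425 to 0.875 m from the base axis. Payload 4.7 kg.
Tool frame: the origin (TCP) lies on the centre line of the jaws, within the pads' length; the fingertips stand ctrl.tcp_to_tips ahead of it and the grasp point (between the pads) lies 2 mm behind it (ctrl.tcp_to_tips is the distance from the TCP to the fingertips, in m); z points along the fingers, y is the line along which they close (so a half turn about z gives the same grasp; the last joint's range is limited). The gripper opens to 87 mm and grips with 3 to 60 N. Pads are 19 mm wide; open, the fingers measure 117 mm over their backs; the gripper's body (75 mm by 190 mm) begins 51 mm behind the grasp point.
Start: joints at [-1.172, 0.321, -0.07, 1.45, 0.023, 1.371, -0.057], TCP at [0.244, 0.602, 0.24] pointing down, gripper open.
Joint ranges: [-2.86, 2.86], [-0.3, 2.09], [-1.38, 1.24], [0.06, 2.45], [-1.56, 4.7], [0.09, 2.05], [-2.69, 2.69]. Speed limits (rad/s): [2.57, 2.57, 3.14, 3.14, 3.14, 3.14, 3.14].

### API

Orientations are given as a rotation vector (axis times angle).
In Python, from bench import ctrl, optics, close_job gives the robot as it stands.
- The arm moves only by the shell command python3 -m inch 'ROWS' [OPENING] [FORCE]. ROWS is JSON, a list of rows, each a list of 2 entries, a list of its own where there are three numbers: the shift along the tool's x, y, z in mm, then the turn, a rotation vector about the tool's x, y, z in degrees. In form: [[[x, y, z], [ax, ay, az]], ...]. A call has exactly 10 rows; each row shifts and turns the commanded pose from where the row before left it, along the tool's axes as they then stand; what a row does not reach is not made up. A row lasts 1/10 s, in which the tool goes at most 50 mm and 8.59 degrees, less where a joint would pass 70% of its speed; a pose out of reach is approached as far as the arm can. A call is refused whole if a number of a shift passes 50 or a number of a turn 8.59, either way. A call with a gripper value outside its range is refused whole. OPENING is the closure, from 0 (fully open) to 1 (shut), set as the call begins (- or left out, the last holds). The fingers move at their own pace and stop on an object; FORCE is the grip in N (left out, the last holds). Time passes only in rows, so rows that do not move let the fingers close, or fill a call up. It gives the time, the measured TCP pose, the force and the opening at its end, in the units of the state.
- ctrl.get_state(): the state, without advancing time (a new reading comes with each control period).
- optics.get_image(name): name is "side" or "top"; returns a dict with "image" (384x512x3 uint8, red, green, blue), "fx", "fy", "cx", "cy" (pixels), "dist" ([k1, k2, p1, p2, k3] as OpenCV has them; the pictures are not rectified), "R" (3x3) and "t" (3): a world point X has camera coordinates R X + t. Camera axes: x right, y down, z forward; pixel columns grow to the right and rows downward; lengths in m; the calibration is good to about 2 mm. A picture is of the moment at which its call begins. There is no depth.
- close_job(): hands the job in, once; it reports no verdict.
The state is a dict: "time": time; "joint_positions": joint angles; "qd": joint speeds; "joint_torque": joint torques, N m; "position": TCP position; "tool_rot": TCP orientation; "ft_force": force on the tool from outside, world axes, zero at the start; "torque": the same for the moment, N m; "grip_width": opening from 0.0 (shut) to 1.0 (fully open).
Only numpy, scipy, OpenCV 4.12 (cv2) and the standard library are available. Lean on these libraries where they do the work, as an engineer would, in place of code of your own. Each camera call takes 0.05 s, during which the arm holds its last target. There are 200 camera calls.

### The job

Lift the bench scraper off its wire rest and, with the flat of its blade, gently roll the lying tin up the wooden track over the crest into the bay at the end, then feel for the end stop there and press the tin snugly against it for about a second (a light push of about 5 N, never more than 15 N on the thin tin). Touch the tin only with the blade, leave everything else on the table where it is, and finally hang the scraper back in its rest with both ends of its handle in the forks and let go.

Things in the scene. Friction and masses are not known exactly. Their poses are not given: they have to be found in the camera images.
- track: Wooden tin rack, fixed: straight channel 260 mm long (x -118 to 142). Origin on the table under its middle; x = way of travel (uphill), z up. Side walls 90 mm apart inside, 8 mm thick, tops 42 mm above the table. Floor rises from 12 mm (x = -110) to 22 mm at the crest (x = 75), then steps down 2 mm into a level bay up to the end stop. A curb at the low end (x -118 to -110) is 18 mm high.
- crest (a point): Where the bay begins: the middle of the 2 mm step at the crest (track x = +75, 22 mm above the table). The end stop across the bay is a rigid upright plate 88 mm wide, 12 thick, 45 tall. It has been set by hand and its place is not measured: its face lies 38 to 51 mm beyond this point, so feel for it; force rises steeply, several newtons in a fraction of a mm.
- tin: The tin to roll: steel with paper label, diameter 54 mm, length 82 mm, 0.13 to 0.27 kg, lying across the low end of the track against the curb (its centre at track x = -93). Origin at its centre; local y is its axis (x and z turn as it rolls). It rolls freely, and back down if left before the crest.
- scraper: Bench scraper (the paddle), 0.2 to 0.24 kg, hanging upright. Origin mid-handle; y along the handle, z up, x normal to the blade. The handle's bar is 22 mm thick (x), 70 long (y), 26 high (z): grip it across x from above. Round ends, 14 mm diameter, reach y = +-61. Steel blade below: 4 mm thick (x +-2), 70 wide (y), lower edge at z = -75. Either face may push.
- rest: Wire rest of the scraper, fixed: wooden base 100 x 130 mm, 8 mm thick, with two upright wires (local y = +-48) ending in V forks 48 mm wide, arm tips 99 mm above the table. Origin on the table under its middle; the scraper hangs with its handle along local y.
- rest_seat (a point): The point on the rest, 87 mm above the table, where the middle of the hanging scraper's handle (its origin) lies.
- spare_tin: Bystander: a tin like the other, standing upright, diameter 54, height 82 mm. Origin at the centre of its underside.
- spice_jar: Bystander: small spice jar with black cap, diameter 40, height 75 mm. Origin at its underside.
- mug: Bystander: white mug, diameter 80, height 95 mm. Origin at its underside.
- bowl: Bystander: blue bowl, diameter 100, height 45 mm. Origin at its underside.
- spoon: Bystander: wooden spoon lying on the table.
- big_tin: Bystander: large tin standing upright, diameter 74, height 110 mm. Origin at its underside.
- oil: Bystander: green glass bottle, diameter 60, height 190 mm. Origin at its underside.
There are look-alikes about, which are no part of the job. Of the things like the scraper, leave any that is purple; of the rest the smaller one is meant. What is shaped like the tin but green is not meant.

How it is judged:
By the outcome, as a careful person would: the job done as asked, in the order asked, and still so for the second after the job is handed in, with the robot touching nothing.
It also fails if it takes over 72 s, if anything falls off the work surface, if the arm or the gripper's body presses on something with over 40 N, if the wrist force passes 120 N, or if a joint passes its speed limit or range.

## Working session

There is one attempt and no reset: what is moved stays moved. The work goes in short steps, Python scripts to look and compute and a shell command to move; the robot and the scene stay as the last step left them, time stands still between calls to the robot, and variables do not carry over. Pictures are saved under pics/ and viewed, on a budget of 10 in all, crops included, one or two more only if the job needs it, and the job is handed in when it is done.

```bash
ls; mkdir -p pics
python3 - <<'E'
from bench import ctrl, optics
import cv2,numpy as np,json
for n in ["side","top"]:
    d=optics.get_image(n); cv2.imwrite(f"pics/{n}0.png",cv2.resize(d["image"][:,:,::-1],(800,600),interpolation=cv2.INTER_CUBIC))
    np.save(f"pics/{n}0.npy",d["image"])
    print(n,{k:np.round(d[k],4).tolist() for k in d if k!="image"}, "campos",-np.array(d["R"]).T@d["t"])
print(ctrl.get_state(),ctrl.tcp_to_tips)
E
```

```text
pics
side {'fx': 378.1327, 'fy': 378.1327, 'cx': 259.0722, 'cy': 187.107, 'dist': [-0.0734, 0.0, 0.0, 0.0, 0.0], 'R': [[0.6919, -0.7216, 0.0225], [-0.4468, -0.4525, -0.7717], [0.5671, 0.524, -0.6355]], 't': [-0.4393, 0.2751, 0.9202]} campos [-0.0948974  -0.67463466  0.80696992]
top {'fx': 495.2559, 'fy': 495.2559, 'cx': 259.8555, 'cy': 191.8558, 'dist': [-0.2029, 0.0, 0.0, 0.0, 0.0], 'R': [[0.0037, -0.9997, 0.0237], [-0.9959, -0.0058, -0.0902], [0.0903, -0.0233, -0.9956]], 't': [-0.0923, 0.548, 1.3503]} campos [ 0.42415046 -0.05754052  1.39605157]
{'time': 0.1, 'joint_positions': array([-1.17191354,  0.32170237, -0.07008599,  1.45155021,  0.02260379,
        1.37079483, -0.05690941]), 'qd': array([-0.00068672, -0.00191879,  0.00012642, -0.00167976, -0.00108934,
        0.00069612, -0.00183188]), 'joint_torque': array([-2.87161288e-05, -4.92570269e+01, -4.05793833e-01, -3.13399708e+01,
       -6.41425769e-02,  3.94825742e-02,  7.47298168e-05]), 'position': array([0.24385252, 0.6020246 , 0.23860247]), 'tool_rot': array([-6.00619334e-01, -3.08341550e+00,  2.59637257e-03]), 'ft_force': array([ 0.91084711, -0.52938739, -0.54739796]), 'torque': array([ 0.00179222, -0.01382369, -0.01820063]), 'grip_width': 1.0021866441231373} 0.017
```

View pics/top0.png

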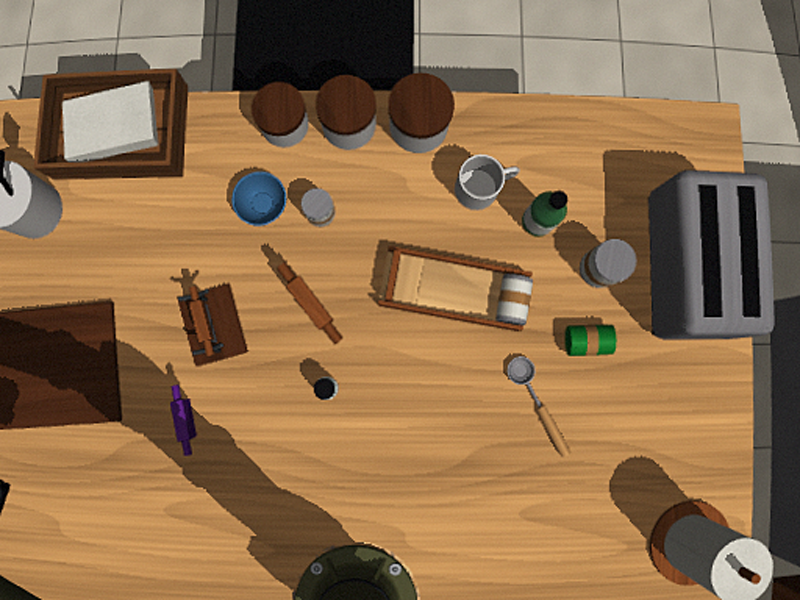

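View pics/side0.png

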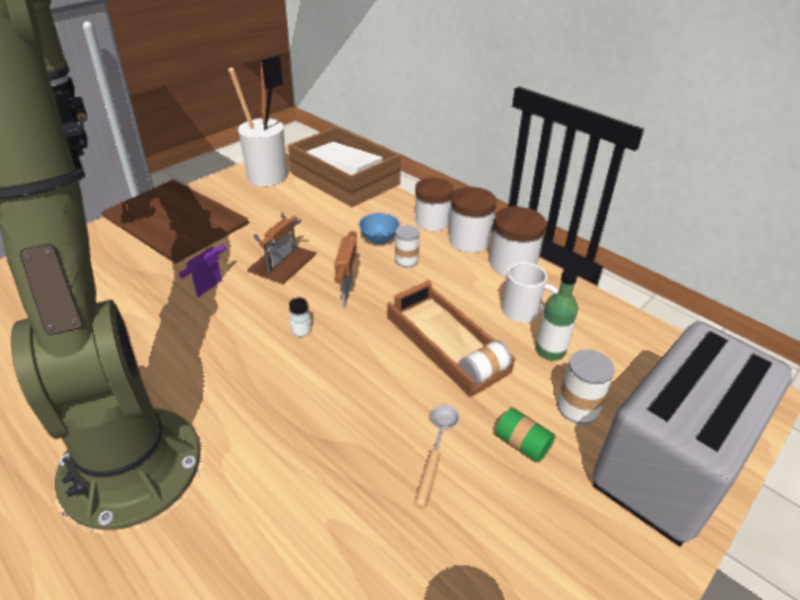

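The top view shows the brown scraper in its rest at (200,322), a larger brown one at (305,295), the purple one at (183,420), and the track from (385,275) to (530,300) with the tin at its right (low) end. In the side view the rest is at (282,245) and the tin at (487,362). I'll enlarge both next.

Run:
```python
import cv2,numpy as np
def tile(n,x,y,w,h,s):
    im=np.load(f"pics/{n}0.npy")[y:y+h,x:x+w,::-1]
    o=cv2.resize(im,None,fx=s,fy=s,interpolation=cv2.INTER_CUBIC)
    for i in range(0,w,10):
        cv2.line(o,(i*s,0),(i*s,6),(0,255,255),1); 
        if i%20==0: cv2.putText(o,str(x+i),(i*s,18),0,.35,(0,0,255),1)
    for i in range(0,h,10):
        cv2.line(o,(0,i*s),(6,i*s),(0,255,255),1)
        if i%20==0: cv2.putText(o,str(y+i),(8,i*s+4),0,.35,(0,0,255),1)
    return o
a=tile("top",105,165,66,85,6);b=tile("side",150,125,66,85,6)
cv2.imwrite("pics/c1.png",np.hstack([a,b]))
a=tile("top",235,150,110,66,7);b=tile("side",240,175,95,80,6)
cv2.imwrite("pics/c2a.png",a);cv2.imwrite("pics/c2b.png",b)
```

```text
(no output)
```

View pics/c1.png

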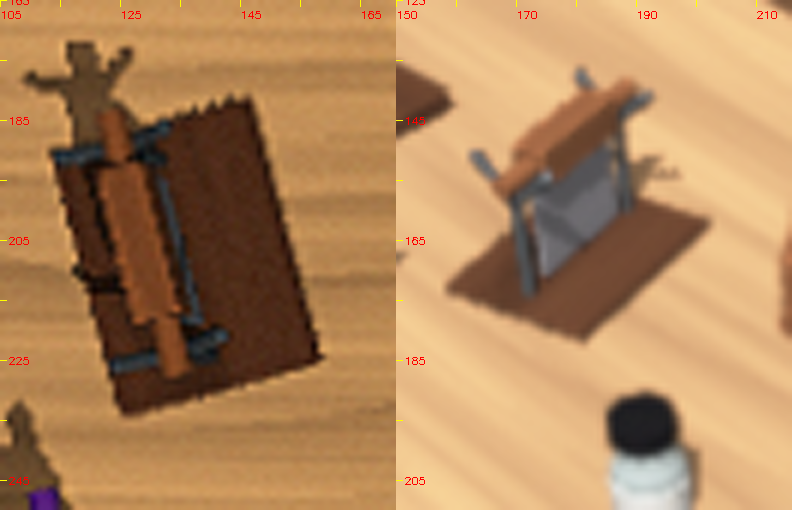

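View pics/c2a.png

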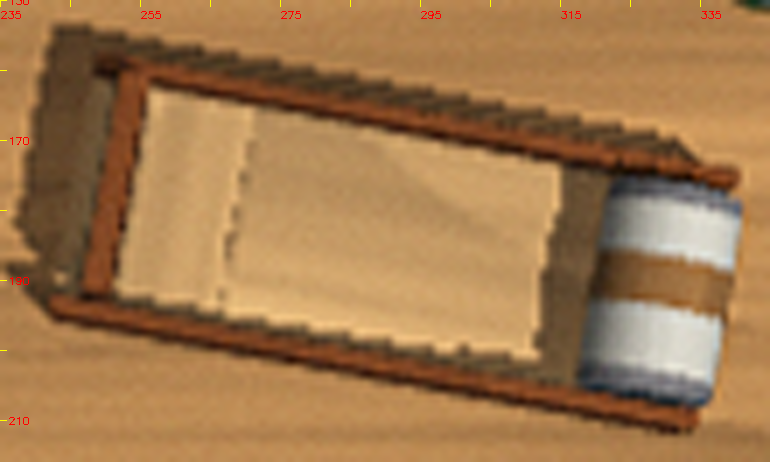

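The crop shows the bar from (101,172) to (180,320) in tile pixels, with its ends at full-frame pixels (124,184) and (134,227). It hangs with both ends in the forks. The track's wall-top corners are at about (249,159), (340,174), (242,194) and (334,211). The tin sits at the right, against the curb.

```bash
cat > h.py <<'E'
import numpy as np,cv2
from bench import ctrl,optics
from scipy.spatial.transform import Rotation as Ro
C={}
def cam(n):
    if n not in C:C[n]=optics.get_image(n)
    d=C[n];K=np.array([[d["fx"],0,d["cx"]],[0,d["fy"],d["cy"]],[0,0,1]]);return K,np.array(d["dist"]),np.array(d["R"]),np.array(d["t"])
def ray(n,u,z):
    K,D,R,t=cam(n);p=cv2.undistortPoints(np.array([[u]],float),K,D)[0,0]
    d=R.T@np.array([p[0],p[1],1]);c=-R.T@t
    return c+d*(z-c[2])/d[2]
def proj(n,X):
    K,D,R,t=cam(n);return cv2.projectPoints(np.array(X,float).reshape(-1,1,3),cv2.Rodrigues(R)[0],t,K,D)[0][:,0]
E
python3 - <<'E'
from h import *
T=lambda x,y:(105+x/6,165+y/6)
r=lambda a:np.round(a*1000,1)
print("ends top",r(ray("top",T(113,112),.090)),r(ray("top",T(175,375),.09)))
bc=[ray("top",T(*p),.1) for p in [(98,172),(143,163),(182,312),(133,325)]]
print("bar",[r(b) for b in bc],r(np.mean(bc,0)))
rb=[ray("top",T(*p),.008) for p in [(250,97),(320,357),(122,415),(50,160)]]
print("base",[r(b) for b in rb],r(np.mean(rb,0)))
S=lambda x,y:(150+(x-396)/6,125+y/6)
print("ends side",r(ray("side",S(500,185),.087)),r(ray("side",S(632,90),.087)))
sb=[ray("side",S(*p),.008) for p in [(710,220),(583,341),(446,289)]]
print("base side",[r(b) for b in sb], r((sb[0]+sb[2])/2))
U=lambda x,y:(235+x/7,150+y/7)
tc=[ray("top",U(*p),.042) for p in [(95,62),(738,178),(695,425),(50,308)]]
m=np.mean(tc,0);d=(tc[0]+tc[3]-tc[1]-tc[2])/2
print("track",[r(b) for b in tc],r(m),"len",r(np.linalg.norm(d)),"dir",np.degrees(np.arctan2(d[1],d[0])))
print("widths",r(np.linalg.norm(tc[0]-tc[3])),r(np.linalg.norm(tc[1]-tc[2])))
print("step",[r(ray("top",U(*p),.022)) for p in [(250,108),(222,302)]])
print("stopface",[r(ray("top",U(*p),z)) for z in(.045,.06) for p in [(147,68),(108,295)]])
print("jar/spare",r(ray("top",(325/1.5625,388/1.5625),.075)),r(ray("top",(318/1.5625,205/1.5625),.082)),"other scraper",r(ray("top",(305/1.5625,295/1.5625),.09)))
print("track corners in side",proj("side",tc).round(1).tolist())
E
```

```text
ends top [562.5 276.3  90. ] [445.7 245.2  90. ]
bar [array([534.7, 279.7, 100. ]), array([538.9, 259.4, 100. ]), array([473.2, 240.3, 100. ]), array([467.3, 262.2, 100. ])] [503.5 260.4 100. ]
base [array([578.6, 231.2,   8. ]), array([456.2, 195.1,   8. ]), array([427.9, 289.4,   8. ]), array([548.2, 327.3,   8. ])] [502.7 260.7   8. ]
ends side [448.6 245.8  87. ] [561.  271.9  87. ]
base side [array([576.5, 227.9,   8. ]), array([451.4, 187.9,   8. ]), array([424.3, 282.2,   8. ])] [500.4 255.    8. ]
track [array([638.4, -57.7,  42. ]), array([ 594.2, -313.2,   42. ]), array([ 495.9, -294.9,   42. ]), array([540.8, -40.7,  42. ])] [ 567.3 -176.6   42. ] len 258.7 dir 80.08809492615418
widths 99.1 99.9
step [array([ 623.4, -119.9,   22. ]), array([ 545.3, -108.8,   22. ])]
stopface [array([635.7, -78.2,  45. ]), array([545.8, -63.4,  45. ]), array([633.3, -78. ,  60. ]), array([544.4, -63.3,  60. ])]
jar/spare [392.5  48.8  75. ] [707.1  64.6  82. ] other scraper [549.8  83.4  90. ]
track corners in side [[273.0, 182.0], [329.3, 229.1], [302.6, 244.2], [247.9, 193.3]]
```

View pics/c2b.png

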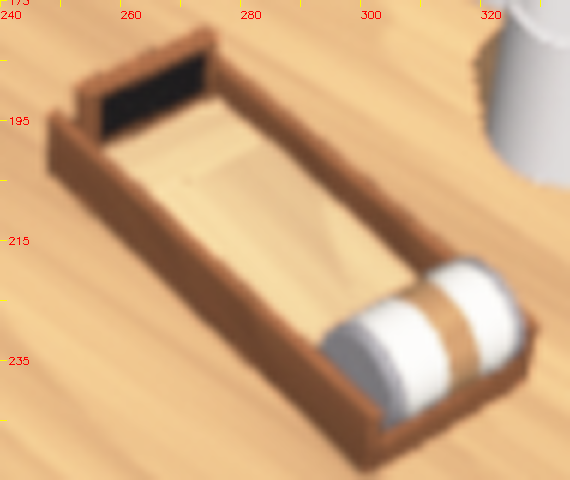

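The side view agrees with the top one: the track's projected corners fall on the wall ends, and the stop is at upper left with the tin at lower right. Seat ≈ (503,260), handle at about 16°. Track direction 80.1°, origin ≈ (565,-188). Next I'll work out the first move.

```bash
cat >> h.py <<'E'
def rel(target,yaw_y=None):
    "shift in tool axes (mm) after turning about tool z so that tool y points along yaw_y (deg)"
    s=ctrl.get_state();R=Ro.from_rotvec(s["tool_rot"]).as_matrix()
    y=np.degrees(np.arctan2(R[1,1],R[0,1]));tilt=R.T@[0,0,-1.]
    a=0 if yaw_y is None else -(yaw_y-y)
    R2=R@Ro.from_rotvec([0,0,np.radians(a)]).as_matrix()
    print("t",round(s["time"],2),"pos",(s["position"]*1000).round(1),"yaw",round(y,2),"down in tool",tilt.round(4),"F",s["ft_force"].round(2),"grip",round(s["grip_width"],3),"q7",round(s["joint_positions"][6],2))
    print("  turn z",round(a,2),"then shift",(R2.T@(np.array(target)-s["position"])*1000).round(1))
E
python3 -c "
from h import *
rel([.503,.260,.20],106)"
```

```text
t 0.2 pos [243.9 602.2 238.9] yaw 67.95 down in tool [1.0e-04 1.1e-03 1.0e+00] F [-0.18  0.01 -0.23] grip 0.997 q7 -0.06
  turn z -38.05 then shift [-154.7 -400.3   39.2]
```

```bash
python3 -m inch '[[[0,0,0],[0,0,-7.6]],[[0,0,0],[0,0,-7.6]],[[0,0,0],[0,0,-7.6]],[[0,0,0],[0,0,-7.6]],[[0,0,0],[0,0,-7.6]],[[-8,-20,2],[0,0,0]],[[-15,-38,4],[0,0,0]],[[-15,-40,4],[0,0,0]],[[-15,-40,4],[0,0,0]],[[-15,-40,4],[0,0,0]]]' 0
python3 -m inch '[[[-15,-40,4],[0,0,0]],[[-15,-40,4],[0,0,0]],[[-15,-40,4],[0,0,0]],[[-15,-40,4],[0,0,0]],[[-12,-31,3],[0,0,0]],[[-10,-20,2],[0,0,0]],[[-5,-11,2],[0,0,0]],[[0,0,0],[0,0,0]],[[0,0,0],[0,0,0]],[[0,0,0],[0,0,0]]]'
python3 -c "
from h import *
rel([.503,.260,.20],106)
d=optics.get_image('side');i=d['image'][85:195,130:240,::-1]
t=optics.get_image('top')['image'][165:250,80:175,::-1]
a=cv2.resize(i,(400,400),interpolation=2);b=cv2.resize(t,(400,358),interpolation=2)
cv2.imwrite('pics/n1.png',np.hstack([a,np.vstack([b,np.zeros((42,400,3),np.uint8)])]))"
```

```text
time: 1.2
position: [0.3591, 0.4485, 0.2213]
tool_rot: [-0.436, 3.111, -0.0]
ft_force: [-0.1, 0.3, 0.6]
grip_width: 1.001
time: 2.2
position: [0.5019, 0.2624, 0.1986]
tool_rot: [0.44, -3.11, -0.001]
ft_force: [0.1, -1.0, -0.2]
grip_width: 1.003
t 2.2 pos [501.9 262.4 198.6] yaw 106.12 down in tool [-2.e-04 -8.e-04  1.e+00] F [ 0.1  -0.96 -0.19] grip 1.003 q7 1.34
  turn z 0.12 then shift [-0.4 -2.6 -1.4]
```

View pics/n1.png

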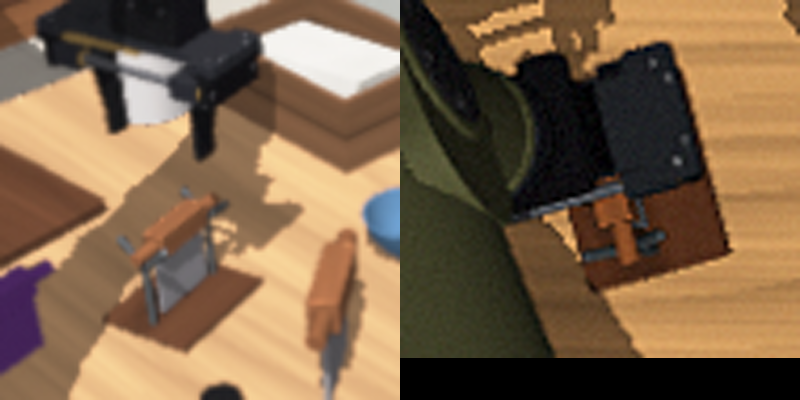

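Both views show the jaws centred over the handle. Descend and close gently.

```bash
python3 -m inch '[[[0,-1,15],[0,0,0]],[[0,-1.5,20],[0,0,0]],[[0,0,20],[0,0,0]],[[0,0,20],[0,0,0]],[[0,0,15],[0,0,0]],[[0,0,12],[0,0,0]],[[0,0,6],[0,0,0]],[[0,0,3],[0,0,0]],[[0,0,0],[0,0,0]],[[0,0,0],[0,0,0]]]' 0 10
python3 -m inch '[[[0,0,0],[0,0,0]],[[0,0,0],[0,0,0]],[[0,0,0],[0,0,0]],[[0,0,0],[0,0,0]],[[0,0,0],[0,0,0]],[[0,0,0],[0,0,0]],[[0,0,0],[0,0,0]],[[0,0,0],[0,0,0]],[[0,0,0],[0,0,0]],[[0,0,0],[0,0,0]]]' 1 10
python3 -c "
from h import *
rel([.503,.260,.20])"
```

```text
time: 3.3
position: [0.5042, 0.2584, 0.0883]
tool_rot: [-0.436, 3.11, 0.001]
ft_force: [-0.4, -0.4, 0.1]
grip_width: 0.997
time: 4.3
position: [0.5028, 0.2617, 0.0882]
tool_rot: [-0.439, 3.11, 0.007]
ft_force: [-3.2, 6.4, 1.7]
grip_width: 0.252
t 4.3 pos [502.8 261.7  88.2] yaw 106.08 down in tool [ 0.0011 -0.0045  1.    ] F [-3.22  6.37  1.66] grip 0.252 q7 1.36
  turn z 0 then shift [ 1.000e-01 -1.200e+00 -1.118e+02]
```

```bash
python3 -m inch '[[[0,1.5,0],[0,0,0]],[[0,1.5,0],[0,0,0]],[[0,0.5,0],[0,0,0]],[[0,0,0],[0,0,0]],[[0,0,0],[0,0,0]],[[0,0,0],[0,0,0]],[[0,0,0],[0,0,0]],[[0,0,0],[0,0,0]],[[0,0,0],[0,0,0]],[[0,0,0],[0,0,0]]]' 1 45
python3 -c "
from h import *
rel([.503,.260,.20]);print(ctrl.get_state()['torque'],ctrl.get_state()['tool_rot'])"
```

```text
time: 5.3
position: [0.5028, 0.2619, 0.0879]
tool_rot: [-0.436, 3.111, 0.001]
ft_force: [-3.2, 3.0, 5.5]
grip_width: 0.251
t 5.3 pos [502.8 261.9  87.9] yaw 105.96 down in tool [ 6.e-04 -8.e-04  1.e+00] F [-3.19  3.04  5.53] grip 0.251 q7 1.35
  turn z 0 then shift [   0.3   -1.8 -112.1]
[0.76148784 0.4648296  0.05507288] [-4.36093899e-01  3.11067784e+00  1.30646754e-03]
```

```bash
python3 -m inch '[[[0,0,-5],[0,0,0]],[[0,0,-10],[0,0,0]],[[0,0,-12],[0,0,0]],[[0,0,-18],[0,0,0]],[[0,0,-25],[0,0,0]],[[0,0,-25],[0,0,0]],[[0,0,-25],[0,0,0]],[[0,0,-15],[0,0,0]],[[0,0,-5],[0,0,0]],[[0,0,0],[0,0,0]]]'
python3 -c "
from h import *
rel([.542,-.3214,.225],80.1);print(ctrl.get_state()['torque'])"
```

```text
time: 6.3
position: [0.5029, 0.2612, 0.2279]
tool_rot: [-0.435, 3.111, 0.0]
ft_force: [0.6, -0.5, -2.7]
grip_width: 0.251
t 6.3 pos [502.9 261.2 227.9] yaw 105.94 down in tool [ 7.e-04 -0.e+00  1.e+00] F [ 0.63 -0.46 -2.67] grip 0.251 q7 1.34
  turn z 25.84 then shift [-138.7 -567.2    2.8]
[0.07172567 0.0053689  0.00774666]
```

```bash
python3 -m inch '[[[0,0,0],[0,0,5]],[[0,0,0],[0,0,8]],[[0,0,0],[0,0,8]],[[0,0,0],[0,0,4.8]],[[-4,-17,0],[0,0,0]],[[-8,-32,0],[0,0,0]],[[-11,-45,0],[0,0,0]],[[-11,-45,0],[0,0,0]],[[-11,-45,0],[0,0,0]],[[-11,-45,0],[0,0,0]]]'
python3 -m inch '[[[-11,-45,0],[0,0,0]],[[-11,-45,0],[0,0,0]],[[-11,-45,0],[0,0,0]],[[-11,-45,0],[0,0,0]],[[-11,-45,0],[0,0,0]],[[-11,-45,0],[0,0,0]],[[-9,-35,0],[0,0,0]],[[-5,-20,0],[0,0,0]],[[-3,-8,0],[0,0,0]],[[0,0,0],[0,0,0]]]'
python3 -c "
from h import *
rel([.542,-.3214,.225],80.1)"
```

```text
time: 7.3
position: [0.5176, 0.0227, 0.2267]
tool_rot: [-0.267, -3.129, 0.001]
ft_force: [1.5, -0.3, -2.8]
grip_width: 0.246
time: 8.3
position: [0.5422, -0.3175, 0.2267]
tool_rot: [-0.272, -3.128, 0.0]
ft_force: [-0.3, 0.6, -1.1]
grip_width: 0.249
t 8.3 pos [ 542.2 -317.5  226.7] yaw 80.07 down in tool [-1.8e-03  2.0e-04  1.0e+00] F [-0.27  0.63 -1.11] grip 0.249 q7 2.02
  turn z -0.03 then shift [-0.5 -3.9  1.7]
```

```bash
python3 -m inch '[[[0,-2,10],[0,0,0]],[[0,-2,20],[0,0,0]],[[0,0,20],[0,0,0]],[[0,0,20],[0,0,0]],[[0,0,18],[0,0,0]],[[0,0,15],[0,0,0]],[[0,0,10],[0,0,0]],[[0,0,5],[0,0,0]],[[0,0,0],[0,0,0]],[[0,0,0],[0,0,0]]]'
python3 - <<'E'
from h import *
rel([.542,-.3214,.108],80.1)
cam('side');cam('top')
i=C['side']['image'][150:270,235:355,::-1];t=C['top']['image'][140:250,235:355,::-1]
cv2.imwrite('pics/n2.png',np.hstack([cv2.resize(i,(400,400),interpolation=2),np.vstack([cv2.resize(t,(400,367),interpolation=2),np.zeros((33,400,3),np.uint8)])]))
E
```

```text
time: 9.3
position: [0.5434, -0.3202, 0.1103]
tool_rot: [0.269, 3.129, -0.001]
ft_force: [0.7, 1.2, -2.6]
grip_width: 0.247
t 9.3 pos [ 543.4 -320.2  110.3] yaw 80.16 down in tool [1.2e-03 3.0e-04 1.0e+00] F [ 0.74  1.17 -2.57] grip 0.247 q7 2.07
  turn z 0.06 then shift [ 1.1 -1.4  2.2]
```

View pics/n2.png

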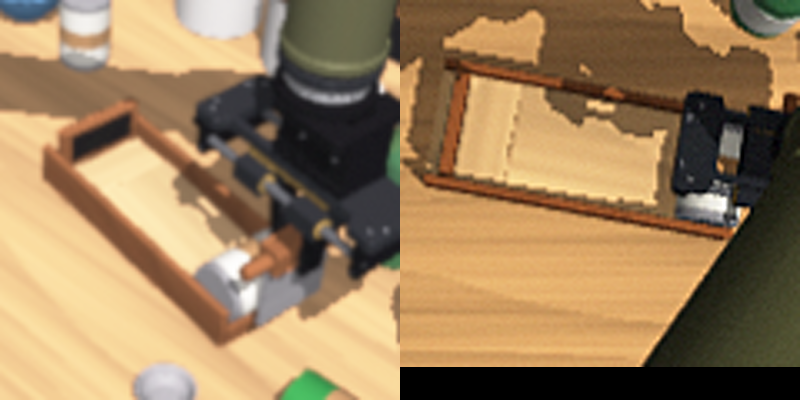

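The side view shows the blade standing just behind the tin at the low end, and the top view shows it square to the track. Start pushing slowly.

```bash
python3 -m inch '[[[0.5,1,1],[0,0,0]],[[0.5,1,1],[0,0,0]],[[0,1.5,0],[0,0,0]],[[0,1.5,0],[0,0,0]],[[0,1.5,0],[0,0,0]],[[0,1.5,0],[0,0,0]],[[0,1.5,0],[0,0,0]],[[0,1.5,0],[0,0,0]],[[0,1.5,0],[0,0,0]],[[0,1.5,0],[0,0,0]]]'
cat > tk.py <<'E'
from h import *
s=ctrl.get_state();d=np.array([np.cos(np.radians(80.1)),np.sin(np.radians(80.1))]);p=s["position"]
v=(p[:2]-[.5652,-.1884])*1000
print("t",round(s["time"],2),"track x",(v@d).round(1),"lat",round(float(-v[0]*d[1]+v[1]*d[0]),1),"z",(p[2]*1000).round(1),"F along",round(float(s["ft_force"][:2]@d),2),"F",s["ft_force"].round(2),"tool down",(Ro.from_rotvec(s["tool_rot"]).as_matrix().T@[0,0,-1]).round(4))
E
python3 tk.py
```

```text
time: 10.4
position: [0.5443, -0.306, 0.1076]
tool_rot: [0.27, 3.13, -0.0]
ft_force: [0.5, -1.1, -2.2]
grip_width: 0.246
t 10.4 track x -119.4 lat 0.3 z 107.6 F along -0.98 F [ 0.55 -1.09 -2.17] tool down [2.e-04 1.e-04 1.e+00]
```

```bash
python3 -m inch '[[[0,2,0],[0,0,0]],[[0,2.5,0],[0,0,0]],[[0,3,0],[0,0,0]],[[0,3,0],[0,0,0]],[[0,3,0],[0,0,0]],[[0,3,0],[0,0,0]],[[0,3,0],[0,0,0]],[[0,3,0],[0,0,0]],[[0,3,0],[0,0,0]],[[0,3,0],[0,0,0]]]'
python3 tk.py
python3 -m inch '[[[0,3,0],[0,0,0]],[[0,3,0],[0,0,0]],[[0,3,0],[0,0,0]],[[0,3,0],[0,0,0]],[[0,3,0],[0,0,0]],[[0,3,0],[0,0,0]],[[0,3,0],[0,0,0]],[[0,3,0],[0,0,0]],[[0,3,0],[0,0,0]],[[0,3,0],[0,0,0]]]'
python3 tk.py
```

```text
time: 11.4
position: [0.5492, -0.2777, 0.1076]
tool_rot: [0.27, 3.13, 0.0]
ft_force: [-0.7, 0.4, -1.8]
grip_width: 0.25
t 11.4 track x -90.7 lat 0.4 z 107.6 F along 0.24 F [-0.68  0.36 -1.81] tool down [ 1.e-04 -1.e-04  1.e+00]
time: 12.4
position: [0.5544, -0.2481, 0.1076]
tool_rot: [0.27, 3.13, 0.0]
ft_force: [0.4, -0.2, -2.3]
grip_width: 0.251
t 12.4 track x -60.7 lat 0.4 z 107.6 F along -0.13 F [ 0.41 -0.2  -2.33] tool down [ 1.e-04 -1.e-04  1.e+00]
```

```bash
python3 -m inch '[[[0,3,0],[0,0,0]],[[0,3,0],[0,0,0]],[[0,3,0],[0,0,0]],[[0,3,0],[0,0,0]],[[0,3,0],[0,0,0]],[[0,3,0],[0,0,0]],[[0,3,0],[0,0,0]],[[0,3,0],[0,0,0]],[[0,3,0],[0,0,0]],[[0,3,0],[0,0,0]]]'
python3 -m inch '[[[0,3,0],[0,0,0]],[[0,3,0],[0,0,0]],[[0,3,0],[0,0,0]],[[0,3,0],[0,0,0]],[[0,3,0],[0,0,0]],[[0,3,0],[0,0,0]],[[0,3,0],[0,0,0]],[[0,3,0],[0,0,0]],[[0,3,0],[0,0,0]],[[0,3,0],[0,0,0]]]'
python3 tk.py
python3 -m inch '[[[0,3,0],[0,0,0]],[[0,3,0],[0,0,0]],[[0,3,0],[0,0,0]],[[0,3,0],[0,0,0]],[[0,3,0],[0,0,0]],[[0,3,0],[0,0,0]],[[0,3,0],[0,0,0]],[[0,2.5,0],[0,0,0]],[[0,2,0],[0,0,0]],[[0,1.5,0],[0,0,0]]]'
python3 tk.py
python3 - <<'E'
from h import *
cam('side');cam('top')
i=C['side']['image'][150:270,225:345,::-1];t=C['top']['image'][140:250,235:355,::-1]
cv2.imwrite('pics/n3.png',np.hstack([cv2.resize(i,(400,400),interpolation=2),np.vstack([cv2.resize(t,(400,367),interpolation=2),np.zeros((33,400,3),np.uint8)])]))
E
```

```text
time: 13.4
position: [0.5595, -0.2186, 0.1076]
tool_rot: [0.27, 3.13, 0.0]
ft_force: [0.1, -0.4, -1.7]
grip_width: 0.252
time: 14.4
position: [0.5646, -0.189, 0.1075]
tool_rot: [0.27, 3.13, 0.0]
ft_force: [-1.0, 0.3, -1.9]
grip_width: 0.248
t 14.4 track x -0.7 lat 0.5 z 107.5 F along 0.14 F [-1.04  0.32 -1.93] tool down [ 0.e+00 -1.e-04  1.e+00]
time: 15.4
position: [0.5692, -0.1624, 0.1076]
tool_rot: [0.269, 3.13, 0.0]
ft_force: [0.1, 0.2, -2.0]
grip_width: 0.248
t 15.4 track x 26.3 lat 0.5 z 107.6 F along 0.23 F [ 0.13  0.21 -2.  ] tool down [ 1.e-04 -1.e-04  1.e+00]
```

View pics/n3.png

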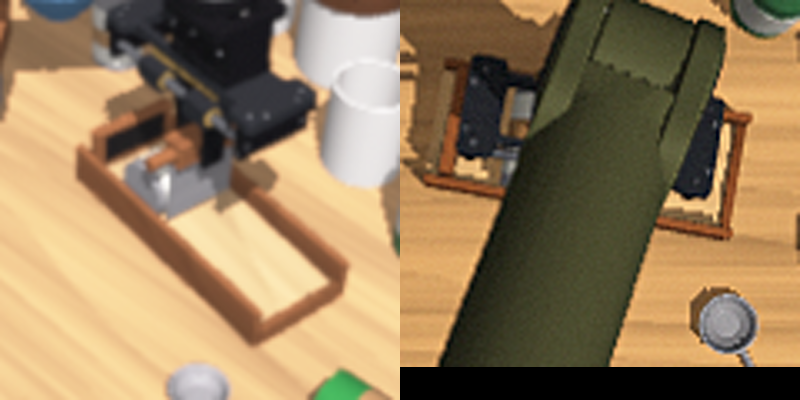

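Side view: the tin is ahead of the blade, in mid-channel, near the bay. Ease it over the crest.

```bash
python3 -m inch '[[[0,1.5,0],[0,0,0]],[[0,1.5,0],[0,0,0]],[[0,1.5,0],[0,0,0]],[[0,1.5,0],[0,0,0]],[[0,1.5,0],[0,0,0]],[[0,1.2,0],[0,0,0]],[[0,1.2,0],[0,0,0]],[[0,1.2,0],[0,0,0]],[[0,1.2,0],[0,0,0]],[[0,1.2,0],[0,0,0]]]' >/dev/null; python3 tk.py
python3 -m inch '[[[0,1.2,0],[0,0,0]],[[0,1.2,0],[0,0,0]],[[0,1.2,0],[0,0,0]],[[0,1.2,0],[0,0,0]],[[0,1.2,0],[0,0,0]],[[0,1.2,0],[0,0,0]],[[0,1.2,0],[0,0,0]],[[0,1.2,0],[0,0,0]],[[0,1.2,0],[0,0,0]],[[0,1,0],[0,0,0]]]' >/dev/null; python3 tk.py
```

```text
t 16.5 track x 39.6 lat 0.5 z 107.6 F along -0.89 F [-0.19 -0.88 -2.14] tool down [ 0.e+00 -1.e-04  1.e+00]
t 17.5 track x 51.6 lat 0.5 z 107.5 F along 0.37 F [-0.12  0.39 -2.21] tool down [-0.e+00 -2.e-04  1.e+00]
```

```bash
cat >> tk.py <<'E'
import sys;sys.exit(float(s["ft_force"][:2]@d)<-2)
E
python3 -m inch '[[[0,0.3,0],[0,0,0]],[[0,0.3,0],[0,0,0]],[[0,0.3,0],[0,0,0]],[[0,0.3,0],[0,0,0]],[[0,0.3,0],[0,0,0]],[[0,0.3,0],[0,0,0]],[[0,0.2,0],[0,0,0]],[[0,0,0],[0,0,0]],[[0,0,0],[0,0,0]],[[0,0,0],[0,0,0]]]' >/dev/null; python3 tk.py && \
python3 -m inch '[[[0,0.3,0],[0,0,0]],[[0,0.3,0],[0,0,0]],[[0,0.3,0],[0,0,0]],[[0,0.3,0],[0,0,0]],[[0,0.3,0],[0,0,0]],[[0,0.3,0],[0,0,0]],[[0,0.2,0],[0,0,0]],[[0,0,0],[0,0,0]],[[0,0,0],[0,0,0]],[[0,0,0],[0,0,0]]]' >/dev/null; python3 tk.py && \
python3 -m inch '[[[0,0.3,0],[0,0,0]],[[0,0.3,0],[0,0,0]],[[0,0.3,0],[0,0,0]],[[0,0.3,0],[0,0,0]],[[0,0.3,0],[0,0,0]],[[0,0.3,0],[0,0,0]],[[0,0.2,0],[0,0,0]],[[0,0,0],[0,0,0]],[[0,0,0],[0,0,0]],[[0,0,0],[0,0,0]]]' >/dev/null; python3 tk.py
```

```text
t 18.5 track x 53.3 lat 0.5 z 107.6 F along 0.28 F [ 0.28  0.23 -2.48] tool down [ 1.e-04 -0.e+00  1.e+00]
t 19.5 track x 55.3 lat 0.5 z 107.6 F along 0.48 F [-0.71  0.61 -1.17] tool down [ 1.e-04 -0.e+00  1.e+00]
t 20.5 track x 57.3 lat 0.5 z 107.6 F along -0.2 F [ 0.47 -0.29 -1.44] tool down [ 1.e-04 -0.e+00  1.e+00]
```

Nothing yet. Smaller guarded steps now, 1.2 mm per call.

```bash
python3 -m inch '[[[0,0.2,0],[0,0,0]],[[0,0.2,0],[0,0,0]],[[0,0.2,0],[0,0,0]],[[0,0.2,0],[0,0,0]],[[0,0.2,0],[0,0,0]],[[0,0.2,0],[0,0,0]],[[0,0,0],[0,0,0]],[[0,0,0],[0,0,0]],[[0,0,0],[0,0,0]],[[0,0,0],[0,0,0]]]' >/dev/null; python3 tk.py && \
python3 -m inch '[[[0,0.2,0],[0,0,0]],[[0,0.2,0],[0,0,0]],[[0,0.2,0],[0,0,0]],[[0,0.2,0],[0,0,0]],[[0,0.2,0],[0,0,0]],[[0,0.2,0],[0,0,0]],[[0,0,0],[0,0,0]],[[0,0,0],[0,0,0]],[[0,0,0],[0,0,0]],[[0,0,0],[0,0,0]]]' >/dev/null && python3 tk.py && \
python3 -m inch '[[[0,0.2,0],[0,0,0]],[[0,0.2,0],[0,0,0]],[[0,0.2,0],[0,0,0]],[[0,0.2,0],[0,0,0]],[[0,0.2,0],[0,0,0]],[[0,0.2,0],[0,0,0]],[[0,0,0],[0,0,0]],[[0,0,0],[0,0,0]],[[0,0,0],[0,0,0]],[[0,0,0],[0,0,0]]]' >/dev/null && python3 tk.py && \
python3 -m inch '[[[0,0.2,0],[0,0,0]],[[0,0.2,0],[0,0,0]],[[0,0.2,0],[0,0,0]],[[0,0.2,0],[0,0,0]],[[0,0.2,0],[0,0,0]],[[0,0.2,0],[0,0,0]],[[0,0,0],[0,0,0]],[[0,0,0],[0,0,0]],[[0,0,0],[0,0,0]],[[0,0,0],[0,0,0]]]' >/dev/null && python3 tk.py
```

```text
t 21.5 track x 58.5 lat 0.6 z 107.5 F along -0.62 F [-0.63 -0.52 -1.66] tool down [ 0. -0.  1.]
t 22.5 track x 59.7 lat 0.6 z 107.6 F along -0.65 F [-0.15 -0.63 -2.19] tool down [-0. -0.  1.]
t 23.5 track x 60.9 lat 0.5 z 107.6 F along -0.81 F [-0.61 -0.72 -1.94] tool down [ 0.e+00 -1.e-04  1.e+00]
t 24.5 track x 62.2 lat 0.5 z 107.6 F along 0.57 F [ 0.3   0.53 -2.7 ] tool down [ 1.e-04 -1.e-04  1.e+00]
```

```bash
python3 -m inch '[[[0,0.2,0],[0,0,0]],[[0,0.2,0],[0,0,0]],[[0,0.2,0],[0,0,0]],[[0,0.2,0],[0,0,0]],[[0,0.2,0],[0,0,0]],[[0,0.2,0],[0,0,0]],[[0,0,0],[0,0,0]],[[0,0,0],[0,0,0]],[[0,0,0],[0,0,0]],[[0,0,0],[0,0,0]]]' >/dev/null; python3 tk.py && \
python3 -m inch '[[[0,0.2,0],[0,0,0]],[[0,0.2,0],[0,0,0]],[[0,0.2,0],[0,0,0]],[[0,0.2,0],[0,0,0]],[[0,0.2,0],[0,0,0]],[[0,0.2,0],[0,0,0]],[[0,0,0],[0,0,0]],[[0,0,0],[0,0,0]],[[0,0,0],[0,0,0]],[[0,0,0],[0,0,0]]]' >/dev/null && python3 tk.py && \
python3 -m inch '[[[0,0.2,0],[0,0,0]],[[0,0.2,0],[0,0,0]],[[0,0.2,0],[0,0,0]],[[0,0.2,0],[0,0,0]],[[0,0.2,0],[0,0,0]],[[0,0.2,0],[0,0,0]],[[0,0,0],[0,0,0]],[[0,0,0],[0,0,0]],[[0,0,0],[0,0,0]],[[0,0,0],[0,0,0]]]' >/dev/null && python3 tk.py && \
python3 -m inch '[[[0,0.2,0],[0,0,0]],[[0,0.2,0],[0,0,0]],[[0,0.2,0],[0,0,0]],[[0,0.2,0],[0,0,0]],[[0,0.2,0],[0,0,0]],[[0,0.2,0],[0,0,0]],[[0,0,0],[0,0,0]],[[0,0,0],[0,0,0]],[[0,0,0],[0,0,0]],[[0,0,0],[0,0,0]]]' >/dev/null && python3 tk.py
```

```text
t 25.5 track x 63.3 lat 0.5 z 107.6 F along -0.36 F [-0.12 -0.34 -1.37] tool down [ 1.e-04 -0.e+00  1.e+00]
t 26.5 track x 64.5 lat 0.5 z 107.6 F along -0.74 F [-0.01 -0.75 -1.9 ] tool down [ 0.e+00 -1.e-04  1.e+00]
t 27.5 track x 65.3 lat 0.6 z 107.6 F along -1.93 F [ 0.25 -2.   -1.57] tool down [1.e-04 4.e-04 1.e+00]
t 28.5 track x 65.6 lat 0.5 z 107.6 F along -5.66 F [ 0.38 -5.81 -3.09] tool down [2.0e-04 1.5e-03 1.0e+00]
```

The stop is felt at about x = 65 (face ≈ 46 mm past the crest, inside the stated range), with about 5.7 N on the tin. Hold.

```bash
python3 -m inch '[[[0,0,0],[0,0,0]],[[0,0,0],[0,0,0]],[[0,0,0],[0,0,0]],[[0,0,0],[0,0,0]],[[0,0,0],[0,0,0]],[[0,0,0],[0,0,0]],[[0,0,0],[0,0,0]],[[0,0,0],[0,0,0]],[[0,0,0],[0,0,0]],[[0,0,0],[0,0,0]]]' >/dev/null; python3 tk.py
```

```text
t 29.5 track x 65.7 lat 0.5 z 107.6 F along -4.88 F [-0.49 -4.87 -1.62] tool down [2.0e-04 1.5e-03 1.0e+00]
```

```bash
python3 -m inch '[[[0,0,0],[0,0,0]],[[0,0,0],[0,0,0]],[[0,-0.3,0],[0,0,0]],[[0,-0.5,0],[0,0,0]],[[0,-0.7,0],[0,0,0]],[[0,-1,0],[0,0,0]],[[0,-3,0],[0,0,0]],[[0,-5,0],[0,0,0]],[[0,-5,0],[0,0,0]],[[0,-3,0],[0,0,0]]]' >/dev/null; python3 tk.py
python3 -m inch '[[[0,-3,0],[0,0,0]],[[0,-2,-5],[0,0,0]],[[0,0,-12],[0,0,0]],[[0,0,-20],[0,0,0]],[[0,0,-25],[0,0,0]],[[0,0,-25],[0,0,0]],[[0,0,-20],[0,0,0]],[[0,0,-10],[0,0,0]],[[0,0,-4],[0,0,0]],[[0,0,0],[0,0,0]]]' >/dev/null; python3 tk.py
python3 - <<'E'
from h import *
rel([.5028,.2615,.228],106)
cam('side')
i=C['side']['image'][150:270,225:345,::-1]
cv2.imwrite('pics/n4.png',cv2.resize(i,(480,480),interpolation=2))
E
```

```text
t 30.5 track x 48.1 lat 0.5 z 107.6 F along -0.57 F [-0.43 -0.5  -2.47] tool down [ 1.e-04 -4.e-04  1.e+00]
t 31.5 track x 43.6 lat 0.5 z 228.8 F along -0.13 F [-0.71 -0.01 -2.71] tool down [ 4.e-04 -3.e-04  1.e+00]
t 31.5 pos [ 572.2 -145.4  228.8] yaw 80.16 down in tool [ 4.e-04 -3.e-04  1.e+00] F [-0.71 -0.01 -2.71] grip 0.249 q7 1.69
  turn z -25.84 then shift [-45.5 410.3   0.8]
```

View pics/n4.png

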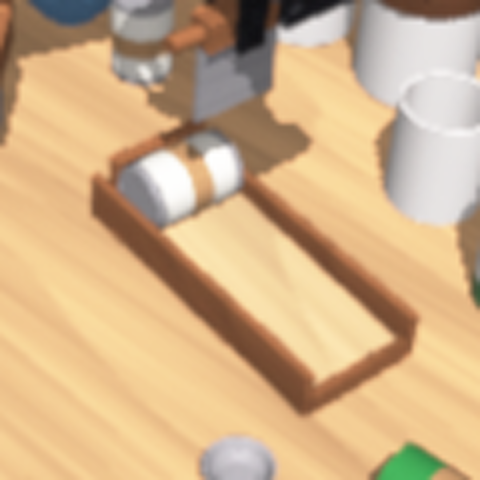

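The picture shows the tin lying in the bay against the stop and the scraper clear above. Return to the rest.

```bash
python3 -m inch '[[[0,0,0],[0,0,-5]],[[0,0,0],[0,0,-8]],[[0,0,0],[0,0,-8]],[[0,0,0],[0,0,-4.8]],[[-2,15,0],[0,0,0]],[[-3,30,0],[0,0,0]],[[-5,45,0],[0,0,0]],[[-5,45,0],[0,0,0]],[[-5,45,0],[0,0,0]],[[-5,45,0],[0,0,0]]]' >/dev/null
python3 -m inch '[[[-5,45,0],[0,0,0]],[[-5,45,0],[0,0,0]],[[-4,40,0],[0,0,0]],[[-3,30,0],[0,0,0]],[[-2,15,0],[0,0,0]],[[-1,7,0],[0,0,0]],[[-1,3,0],[0,0,0]],[[0,0,0],[0,0,0]],[[0,0,0],[0,0,0]],[[0,0,0],[0,0,0]]]' >/dev/null
python3 -c "
from h import *
rel([.5028,.2617,.118],106)"
```

```text
t 33.55 pos [504.2 259.9 228.7] yaw 105.83 down in tool [2.e-04 3.e-04 1.e+00] F [-0.04 -0.77 -0.97] grip 0.252 q7 1.35
  turn z -0.17 then shift [  0.9   2.2 110.7]
```

```bash
python3 -m inch '[[[0.4,1,10],[0,0,0]],[[0.5,1.2,18],[0,0,0]],[[0,0,20],[0,0,0]],[[0,0,20],[0,0,0]],[[0,0,18],[0,0,0]],[[0,0,12],[0,0,0]],[[0,0,7],[0,0,0]],[[0,0,4],[0,0,0]],[[0,0,0],[0,0,0]],[[0,0,0],[0,0,0]]]' >/dev/null
python3 - <<'E'
from h import *
rel([.5028,.2617,.0879],106)
cam('side')
i=C['side']['image'][105:185,140:220,::-1]
cv2.imwrite('pics/n5.png',cv2.resize(i,(560,560),interpolation=2))
E
```

```text
t 34.55 pos [502.7 263.5 120.3] yaw 105.95 down in tool [ 1.4e-03 -4.0e-04  1.0e+00] F [-0.26  0.08 -1.39] grip 0.251 q7 1.35
  turn z -0.05 then shift [ 0.4 -1.8 32.4]
```

View pics/n5.png

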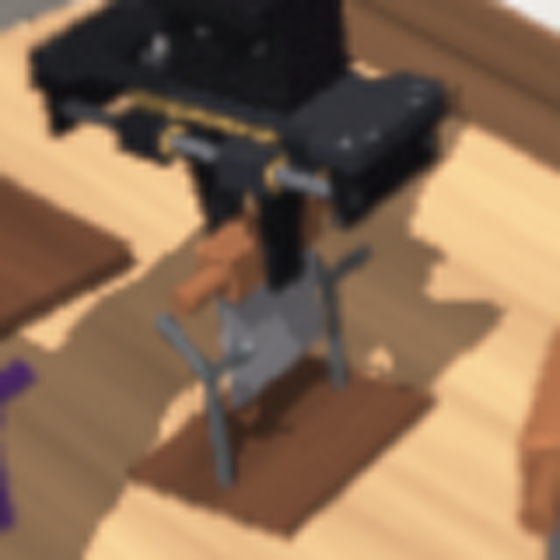

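The scraper hangs upright above the V forks, with its near end at (195,290) over the near fork (160–250, 320–360). Lower it into the seat.

```bash
python3 -m inch '[[[0.2,-1,3],[0,0,0]],[[0.2,-0.8,4],[0,0,0]],[[0,0,5],[0,0,0]],[[0,0,5],[0,0,0]],[[0,0,5],[0,0,0]],[[0,0,4],[0,0,0]],[[0,0,3],[0,0,0]],[[0,0,1.5],[0,0,0]],[[0,0,0],[0,0,0]],[[0,0,0],[0,0,0]]]' >/dev/null
python3 -c "
from h import *
rel([.5028,.2617,.0879],106)"
```

```text
t 35.6 pos [502.5 261.4  89.2] yaw 105.96 down in tool [ 4.e-04 -1.e-04  1.e+00] F [-0.53  0.15 -1.6 ] grip 0.249 q7 1.36
  turn z -0.04 then shift [-0.4  0.2  1.3]
```

```bash
python3 -m inch '[[[0,0.1,0.4],[0,0,0]],[[0,0.1,0.4],[0,0,0]],[[0,0,0.4],[0,0,0]],[[0,0,0.4],[0,0,0]],[[0,0,0.3],[0,0,0]],[[0,0,0],[0,0,0]],[[0,0,0],[0,0,0]],[[0,0,0],[0,0,0]],[[0,0,0],[0,0,0]],[[0,0,0],[0,0,0]]]' >/dev/null
python3 -c "
from h import *
rel([.5028,.2617,.0879],106)"
```

```text
t 36.6 pos [502.5 262.2  87.7] yaw 105.97 down in tool [ 1.2e-03 -8.0e-04  1.0e+00] F [-1.24  2.16  5.01] grip 0.251 q7 1.36
  turn z -0.03 then shift [-0.1 -0.6 -0.2]
```

Seated: the upward reaction is about 7 N above the hanging weight. Release and look.

```bash
python3 -m inch '[[[0,0.5,-0.2],[0,0,0]],[[0,0.3,-0.2],[0,0,0]],[[0,0,0],[0,0,0]],[[0,0,0],[0,0,0]],[[0,0,0],[0,0,0]],[[0,0,0],[0,0,0]],[[0,0,0],[0,0,0]],[[0,0,0],[0,0,0]],[[0,0,0],[0,0,0]],[[0,0,0],[0,0,0]]]' - 8
python3 -m inch '[[[0,0,0],[0,0,0]],[[0,0,0],[0,0,0]],[[0,0,0],[0,0,0]],[[0,0,0],[0,0,0]],[[0,0,0],[0,0,0]],[[0,0,0],[0,0,0]],[[0,0,0],[0,0,0]],[[0,0,0],[0,0,0]],[[0,0,0],[0,0,0]],[[0,0,0],[0,0,0]]]' 0 10
python3 -m inch '[[[0,0,-3],[0,0,0]],[[0,0,-8],[0,0,0]],[[0,0,-15],[0,0,0]],[[0,0,-20],[0,0,0]],[[0,0,-25],[0,0,0]],[[0,0,-25],[0,0,0]],[[0,0,-25],[0,0,0]],[[0,0,-15],[0,0,0]],[[0,0,-5],[0,0,0]],[[0,0,0],[0,0,0]]]'
python3 - <<'E'
from h import *
cam('side')
i=cv2.resize(C['side']['image'][105:185,140:220,::-1],(400,400),interpolation=2);j=cv2.resize(C['side']['image'][165:255,235:325,::-1],(400,400),interpolation=2)
cv2.imwrite('pics/n6.png',np.hstack([i,j]))
E
```

```text
time: 37.6
position: [0.5021, 0.2623, 0.0876]
tool_rot: [-0.436, 3.111, 0.0]
ft_force: [1.2, 2.4, 1.0]
grip_width: 0.252
time: 38.6
position: [0.5021, 0.2623, 0.0876]
tool_rot: [-0.436, 3.111, 0.0]
ft_force: [0.8, 0.6, -0.4]
grip_width: 0.985
time: 39.6
position: [0.5023, 0.2624, 0.2293]
tool_rot: [-0.436, 3.11, 0.001]
ft_force: [0.2, -0.0, 0.0]
grip_width: 0.997
```

View pics/n6.png

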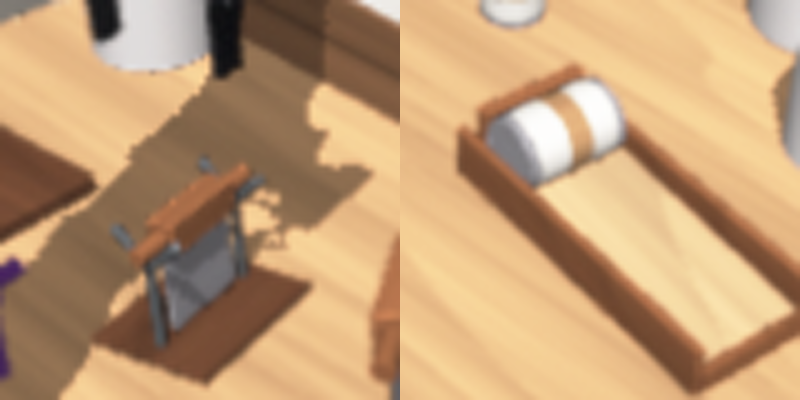

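Both handle ends sit in the forks, the gripper is clear, and the tin lies against the stop. Hand in.

```bash
python3 -c "
from bench import close_job
print(close_job())"
```

```text
the job is handed in; nothing more can be done
None
```

The tin is in the bay against the end stop, the scraper is back in its rest, and the job is handed in at about 40 s of the 72 s allowed.

- **Rolling the tin:** I gripped the smaller brown scraper across its bar and rolled the tin up the track and over the crest. Only the blade was used to push.
- **Finding the stop:** I felt it about 46 mm past the crest, inside the 38 to 51 mm range you gave.
- **Pressing the tin:** I held it against the stop for a little over 1 s. Force readings were 5.7 N, then 4.9 N. These were taken only at the end of each one-second move, so I did not see a true peak, but the steps near contact were at most 0.2 mm.
- **Last checks:** The final side view shows the tin against the stop, the scraper upright with both handle ends in the forks, and the gripper clear above. The tool force was near zero after I let go.
- **Not checked:** I did not measure the bystanders again at the end. I saw no contact with any of them, and none of the checks disagreed.

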